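# Swing the work lamp over the bin lid

### The arm

A 7-joint arm with a two-finger parallel gripper is mounted at the origin on the work surface. World frame = base frame: x ahead of the robot, y to its left, z up, the work surface at z = 0. Lengths are in m, angles in rad, forces in N, time in s.
With the tool pointing down it reaches from about 0.4 to 0.875 m from the base axis. Payload 19.3 kg.
Tool frame: the origin (TCP) lies at the very end of the fingers, on their centre line; the grasp point (between the pads) lies 19 mm behind it; z points along the fingers, y is the line along which they close (so a half turn about z gives the same grasp; the last joint's range is limited). The gripper opens to 85 mm and grips with 20 to 120 N. Pads are 22 mm wide; open, the fingers measure 114 mm over their backs; the gripper's body (76 mm by 85 mm) begins 54 mm behind the grasp point. The pads swing forward as they close: fully open they stand 13 mm farther back than shut.
Start: joints at [-1.193, 0.521, -0.036, 1.599, 0.021, 1.021, -0.113], TCP at [0.271, 0.563, 0.231] pointing down, gripper open.
Joint ranges: [-2.91, 2.91], [-0.3, 2.13], [-1.5, 1.42], [0.17, 2.43], [-1.26, 4.41], [0.16, 1.93], [-2.52, 2.52]. Speed limits (rad/s): [1.89, 1.89, 2.39, 2.39, 3.01, 3.01, 3.01].

### API

Orientations are given as [roll, pitch, yaw] about the fixed x, y, z axes, in that order (R = Rz(yaw) Ry(pitch) Rx(roll)).
In Python, from workcell import bot gives the robot as it stands. The module is installed in compiled form; this text tells all that it offers.
- The arm moves only by the tool apply_moves, never from a script. Its arguments are lists of equal length, an entry for each row: "claw": the finger opening in m, from 0 to 0.0854; "xyz": the shift along the tool's x, y, z in m, a list of three; "twist": the turn, a rotation vector about the tool's x, y, z in rad, a list of three. A call has 1 to 20 rows; each row shifts and turns the commanded pose from where the row before left it, along the tool's axes as they then stand; what a row does not reach is not made up. A row lasts 1/10 s, in which the tool goes at most 50 mm and 8.59 degrees, less where a joint would pass 70% of its speed; a pose out of reach is approached as far as the arm can. A call with a gripper value outside its range is refused whole. The fingers move at their own pace and stop on an object; "force" is the grip in N (left out, the last holds). Time passes only in rows, so rows that do not move let the fingers close. It gives the time, the measured TCP pose, the force, the opening and the grip force at its end, in the units of the state.
- bot.observe(): the state, without advancing time (a new reading comes with each control period).
- bot.grab_frame(name): name is "scene" or "top" or "wrist"; returns a dict with "img" (384x512x3 uint8, red, green, blue), "vfov" (degrees; the focal length in pixels is half the picture's height over the tangent of half this angle, whatever the lens; pixels are square), "cx", "cy" (the principal point, pixels), "view" (4x4, takes a point from world to camera coordinates). Camera axes: x right, y up, looking along -z (the intrinsics and any distortion apply to the point x, -y, -z); pixel columns grow to the right and rows downward; lengths in m; the calibration is good to about 2 mm. A picture is of the moment at which its call begins. There is no depth.
- bot.job_done(): hands the job in; it is judged then, once.
Trained networks look in the newest picture that a camera, given by its name, has taken for a name from the list of things; names that differ only in an ending like _2 or _b are one class to them, and where a whole thing is asked for, a point or a joint stands for the part that bears it (a point fixed in the world has none). Each returns a list of dicts, best first, with "score" (0 to 1); they miss things now and then, are a little off and sometimes report something else, mostly with a low value. They report only what shows in the picture. A call takes as long as a camera call. They do not tell look-alikes from the thing itself.
- bot.find_in(camera, query): "position" ([x, y, z] in m, in world coordinates, good to about 4 mm: the middle of the surface that is visible of it).
The state is a dict: "clock": time; "qpos": joint angles; "qd": joint speeds; "joint_efforts": joint torques, N m; "position": TCP position; "tool_rot": TCP orientation; "force": force on the tool from outside, world axes, zero at the start; "moment": the same for the moment, N m; "grip_width": finger opening in m; "finger_force": force on a finger pad.
Only numpy, scipy, OpenCV 4.12 (cv2) and the standard library are available. Lean on these libraries where they do the work, as an engineer would, in place of code of your own. Each camera call takes 0.05 s, during which the arm holds its last target. There are 200 camera calls.

### The job

Take the small work lamp by the black knob on its head and swing its stiff arm until the head is centred straight above the round stainless steel lid lying in the white bin, so that the lid can be looked over for dents. Do not shift the lid, and let go of the lamp so that it stays there.

Things in the scene. Friction and masses are not known exactly. Their poses are not given: they have to be found in the camera images.
- lamp_arm (a joint): Stiff upright hinge of the lamp arm, rad, range -1.5 to 1.6. 0: arm points straight out from the wooden ledge over the bin, towards the robot. Positive: head swung to the robot's left (+y), clockwise seen from above. Starts at 1.15 to 1.45. Turns in the horizontal plane only, needs about 2.5 N at the knob, has no spring and stays where it is left.
- lamp_knob (a point): Grip point on the axis of the upright round black knob, 20 mm across, on top of the lamp head; 221 mm above the table, 180 mm from the hinge axis. The knob stands from 196 to 241 mm, fixed to the head: a grey disc 72 mm across on the same axis, from 166 to 196 mm. A bar 16 mm wide (top 194 mm) joins it to the hinge hub (top 202 mm); nothing else near is as high.
- lamp_hinge (a point): Point on the arm's upright hinge axis, 188 mm above the table, on a short post standing on the wooden ledge (top 92 mm) at the back of the bin. Fixed during a run.
- lid: Round stainless steel lid, 100 mm across, 35 mm high with its small knob; origin: centre of its underside, z up. Loose on the white bin's floor (8 mm up; walls 70 mm, front about 80 mm high), within 8 mm of the circle that the lamp head's axis travels. Two stacked round coasters and a green mesh strainer of like size lie on the same circle; a scoop and a scraper in front.
There are look-alikes about, which are no part of the job. Leave any brown or turquoise look-alike of the lid alone.

How it is judged:
By the outcome, as a careful person would: the job done as asked, in the order asked, and still so for the second after the job is handed in, with the robot touching nothing.
It also fails if it takes over 42 s, if anything falls off the work surface, if the arm or the gripper's body presses on something with over 40 N, if the wrist force passes 120 N, or if a joint passes its speed limit or range.

## Working session

There is one attempt and no reset: what is moved stays moved. The work goes in short steps, Python scripts to look and compute and a tool call to move; the robot and the scene stay as the last step left them, time stands still between calls to the robot, and variables do not carry over. Pictures are saved under pics/ and viewed, at most 10 in all, crops included, and the job is handed in when it is done.

Besides the shell and the picture viewer there is one more tool, called by a JSON object that holds its "op" and its "data", one argument or row to a line. apply_moves: Moves the arm, as the interface text tells. Its arguments: {"type":"object","properties":{"claw":{"type":"array"},"xyz":{"type":"array"},"twist":{"type":"array"},"force":{"type":"number"}},"required":["claw","xyz","twist"]}

```bash
mkdir -p pics; python3 - <<'E'
from workcell import bot
import cv2,numpy as np
for c in ("top","scene"):
    f=bot.grab_frame(c); cv2.imwrite(f"pics/{c}0.png",f["img"][:,:,::-1])
    print(c,f["vfov"],f["cx"],f["cy"],np.round(f["view"],3).tolist(), [k for k in f])
    for q in ("lid","lamp_knob","lamp_arm","lamp_hinge"):
        try: print(q,[(np.round(d["position"],3).tolist(),round(d["score"],2)) for d in bot.find_in(c,q)])
        except Exception as e: print(q,e)
s=bot.observe(); print(s["clock"],s["position"],s["tool_rot"],s["grip_width"])
E
```

```text
top 42.7623763432981 250.98375478073268 189.78232873822176 [[-0.007, -1.0, 0.009, -0.174], [0.984, -0.005, 0.178, -0.515], [-0.178, 0.01, 0.984, -1.321], [0.0, 0.0, 0.0, 1.0]] ['img', 'vfov', 'cx', 'cy', 'view']
lid [([0.582, -0.408, 0.009], 0.96), ([0.738, -0.397, 0.012], 0.84), ([0.566, -0.204, 0.022], 0.75), ([0.203, -0.272, 0.013], 0.68)]
lamp_knob [([0.577, 0.086, 0.197], 0.59)]
lamp_arm [([0.576, 0.089, 0.192], 0.97)]
lamp_hinge [([0.571, -0.046, 0.032], 0.94)]
scene 56.69155194757305 253.87847360672757 190.35737316489127 [[-0.679, 0.734, 0.015, 0.432], [-0.447, -0.431, 0.784, 0.014], [0.582, 0.526, 0.62, -1.292], [0.0, 0.0, 0.0, 1.0]] ['img', 'vfov', 'cx', 'cy', 'view']
lid [([0.752, -0.393, 0.012], 0.97), ([0.585, -0.399, 0.016], 0.67), ([0.214, -0.262, 0.014], 0.56), ([0.569, -0.199, 0.024], 0.55)]
lamp_knob [([0.584, 0.095, 0.196], 0.62)]
lamp_arm [([0.589, 0.098, 0.191], 0.96)]
lamp_hinge [([0.63, -0.007, 0.075], 0.96)]
0.5 [0.27063678 0.56332769 0.23126416] [-3.14149901e+00  6.07451135e-07  2.69373419e+00] 0.08538717530669146
```

View pics/top0.png

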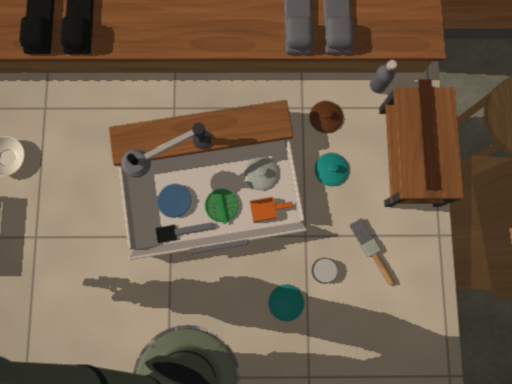

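View pics/scene0.png

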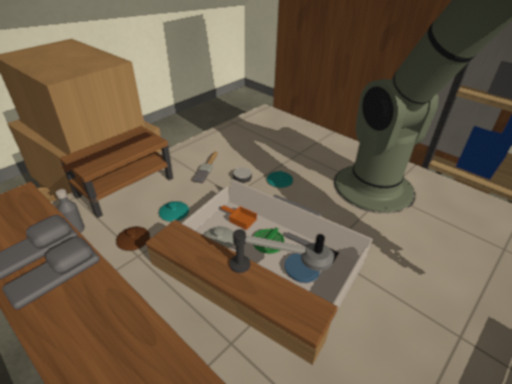

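Top view: the candidates for the lid are the steel disc in the bin (262,175), the turquoise ones (332,169) and (286,302), and the brown one (326,117). The steel disc fits, because it is steel and lies in the white bin. The white cup (325,270) is outside the bin. The lamp head is at (135,163) and the hinge at (202,135).

```bash
cat > h.py <<'E'
import numpy as np,cv2
def ray(f,u,v,z):
    F=192/np.tan(np.radians(f["vfov"]/2)); V=np.array(f["view"]); R,t=V[:3,:3],V[:3,3]
    c=-R.T@t; d=R.T@np.array([(u-f["cx"])/F,-(v-f["cy"])/F,-1]); return (c+d*(z-c[2])/d[2])
def px(f,p):
    F=192/np.tan(np.radians(f["vfov"]/2)); V=np.array(f["view"]); q=V[:3,:3]@p+V[:3,3]
    return f["cx"]-F*q[0]/q[2], f["cy"]+F*q[1]/q[2]
E
python3 - <<'E'
from workcell import bot
from h import *
f=bot.grab_frame("top"); im=f["img"][:,:,::-1]
cv2.imwrite("pics/crop1.png",cv2.resize(im[100:250,105:305],None,fx=4,fy=4,interpolation=cv2.INTER_CUBIC))
print(px(f,np.array([.566,-.204,.022])),px(f,np.array([.577,.086,.197])))
print(ray(f,202,135,.2),ray(f,262,176,.02))
E
```

```text
(np.float64(260.1013268963111), np.float64(173.50783892807175)) (np.float64(146.26805840963374), np.float64(155.09094817478567))
[ 0.62769214 -0.05323396  0.2       ] [ 0.55911411 -0.20941497  0.02      ]
```

View pics/crop1.png

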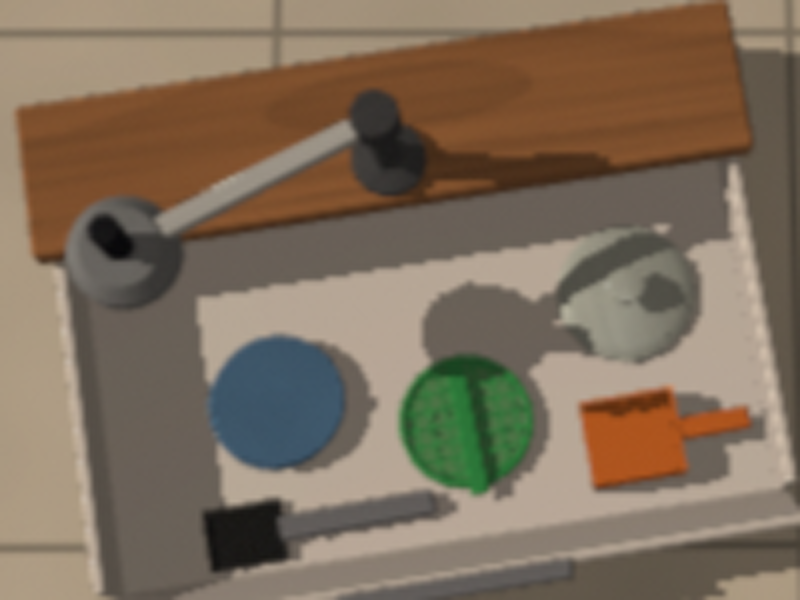

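The crop confirms the lid: a steel disc with a small knob, centred at crop (629,294), which is (262,173) in full. The coasters are blue and the strainer green. The head disc is at crop (124,252), the knob top at (103,228) and the hub top at (375,113).

```bash
python3 - <<'E'
from workcell import bot
from h import *
f=bot.grab_frame("top"); g=lambda x,y,z:print(np.round(ray(f,105+(x+.5)/4-.5,100+(y+.5)/4-.5,z),4))
g(124,252,.19);g(103,228,.241);g(375,113,.202);g(629,294,.018)
s=bot.grab_frame("scene");im=s["img"][:,:,::-1]
cv2.imwrite("pics/crop2.png",cv2.resize(im[190:310,190:350],None,fx=5,fy=5,interpolation=cv2.INTER_CUBIC))
E
```

```text
[0.5594 0.1135 0.19  ]
[0.5621 0.115  0.241 ]
[ 0.6458 -0.0441  0.202 ]
[ 0.568  -0.2092  0.018 ]
```

View pics/crop2.png

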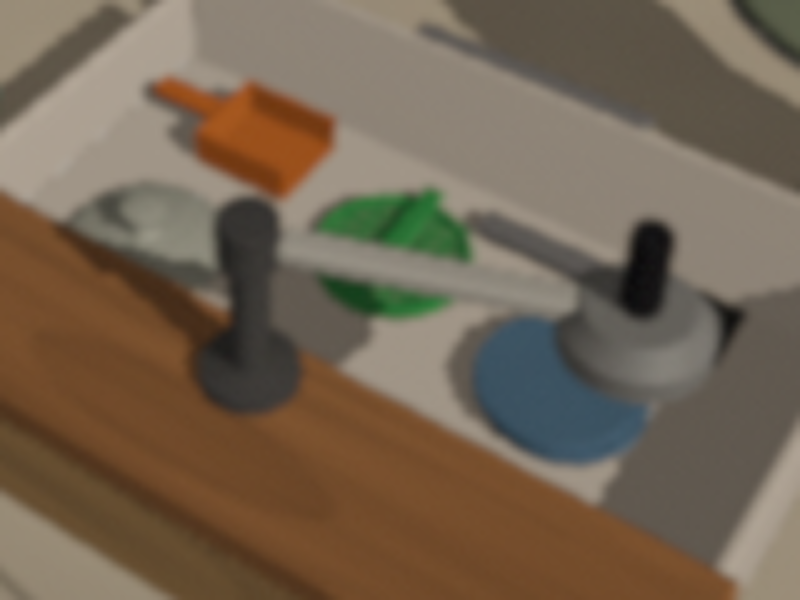

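{"op": "apply_moves", "data": {
  "claw": [0.085,0.085,0.085,0.085,0.085,0.085,0.085,0.085,0.085,0.085,0.085,0.085,0.085,0.085,0.085,0.085,0.085,0.085,0.085,0.085],
  "xyz": [
    [0,0,-0.03],
    [0,0,-0.04],
    [-0.026,-0.016,0],
    [-0.026,-0.016,0],
    [-0.026,-0.016,0],
    [-0.026,-0.016,0],
    [-0.026,-0.016,0],
    [-0.026,-0.016,0],
    [-0.026,-0.016,0],
    [-0.026,-0.016,0],
    [-0.026,-0.016,0],
    [-0.026,-0.016,0],
    [-0.026,-0.016,0],
    [-0.026,-0.016,0],
    [-0.026,-0.016,0],
    [-0.026,-0.016,0],
    [-0.026,-0.016,0],
    [-0.026,-0.016,0],
    [0,0,0],
    [0,0,0]
  ],
  "twist": [
    [0,0,0],
    [0,0,0],
    [0,0,0],
    [0,0,0],
    [0,0,0],
    [0,0,0],
    [0,0,0],
    [0,0,0],
    [0,0,0],
    [0,0,0],
    [0,0,0],
    [0,0,0],
    [0,0,0],
    [0,0,0],
    [0,0,0],
    [0,0,0],
    [0,0,0],
    [0,0,0],
    [0,0,0],
    [0,0,0]
  ],
  "force": 40
}}

```text
clock: 2.65
position: [0.5348, 0.1521, 0.3012]
tool_rot: [-3.142, -0.0, 2.693]
force: [-0.1, 0.6, -0.4]
grip_width: 0.085
finger_force: 0.0
```

```bash
python3 - <<'E'
from workcell import bot
from h import *
f=bot.grab_frame("wrist"); cv2.imwrite("pics/w1.png",f["img"][:,:,::-1])
print(f["vfov"],f["cx"],f["cy"])
for q in ("lid","lamp_knob"): print(q,[(np.round(d["position"],3).tolist(),round(d["score"],2)) for d in bot.find_in("wrist",q)])
for p in ([.562,.115,.241],[.562,.115,.196],[.646,-.044,.202],[.568,-.209,.018]): print(px(f,np.array(p)))
E
```

```text
67.6534866109935 254.52710282904707 188.68588656964724
lid [([0.562, -0.195, 0.021], 0.98)]
lamp_knob [([0.555, 0.116, 0.193], 0.96)]
(np.float64(226.48159658085197), np.float64(251.90312457302826))
(np.float64(230.96859458361584), np.float64(228.66621246777748))
(np.float64(132.34795727955319), np.float64(357.69011806452727))
(np.float64(68.42164773752071), np.float64(266.0604673362587))
```

View pics/w1.png

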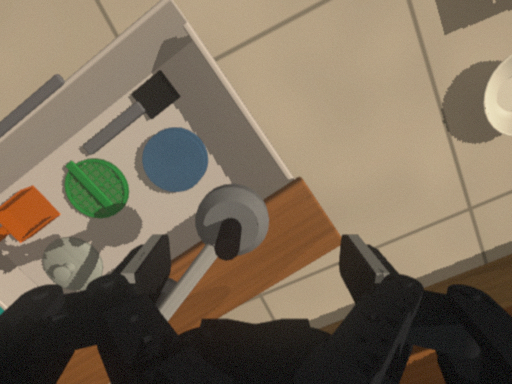

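```bash
python3 - <<'E'
from workcell import bot
from h import *
f=bot.grab_frame("wrist")
print(ray(f,228,244,.241),ray(f,233,219,.194),ray(f,73,265,.018))
E
```

```text
[0.55605164 0.12051487 0.241     ] [0.55442158 0.1219497  0.194     ] [ 0.5700617 -0.1994754  0.018    ]
```

{"op": "apply_moves", "data": {
  "claw": [0.085,0.085,0.085,0.085,0.085,0.085,0.085,0.085,0.085,0.085,0.085,0.085,0.085,0.085],
  "xyz": [
    [-0.016,-0.01,0],
    [-0.016,-0.0095,0],
    [0,0,0],
    [0,0,0],
    [0,0,0],
    [0,0,0],
    [0,0,0],
    [0,0,0],
    [0,0,0],
    [0,0,0],
    [0,0,0],
    [0,0,0],
    [0,0,0],
    [0,0,0]
  ],
  "twist": [
    [0,0,0],
    [0,0,0],
    [0,0,0.109],
    [0,0,0.109],
    [0,0,0.109],
    [0,0,0.109],
    [0,0,0.109],
    [0,0,0.109],
    [0,0,0.109],
    [0,0,0.109],
    [0,0,0.109],
    [0,0,0.109],
    [0,0,0],
    [0,0,0]
  ]
}}

```text
clock: 4.25
position: [0.555, 0.1216, 0.3013]
tool_rot: [-3.142, -0.0, 1.608]
force: [-0.4, -0.0, 0.0]
grip_width: 0.0848
finger_force: 0.0
```

```bash
python3 - <<'E'
from workcell import bot
from h import *
f=bot.grab_frame("wrist"); cv2.imwrite("pics/w2.png",f["img"][:,:,::-1])
s=bot.observe();print(s["position"],s["tool_rot"],s["qpos"].round(2) if hasattr(s["qpos"],"round") else s["qpos"])
for q in ("lid","lamp_knob"): print(q,[(np.round(d["position"],3).tolist(),round(d["score"],2)) for d in bot.find_in("wrist",q)])
for p in ([.555,.121,.241],[.555,.121,.196],[.568,-.209,.018]): print(px(f,np.array(p)))
E
```

```text
[0.555021   0.12148306 0.30130981] [-3.14157476e+00 -8.97753209e-05  1.60764016e+00] [-0.6   0.38  0.39  1.68 -0.16  1.11 -0.13]
lid [([0.567, -0.168, 0.017], 0.94), ([0.234, -0.287, 0.012], 0.78)]
lamp_knob [([0.571, 0.111, 0.19], 0.85), ([0.563, 0.087, 0.079], 0.25)]
(np.float64(253.89428014391802), np.float64(204.38049908869326))
(np.float64(253.9751390070665), np.float64(188.18129416503467))
(np.float64(254.5192895677512), np.float64(337.17343446442396))
```

View pics/w2.png

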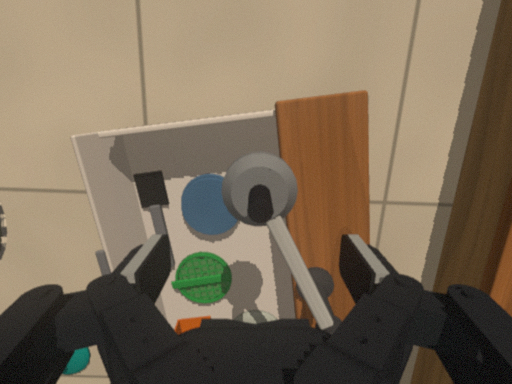

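Wrist view: the knob is at (260,203) and the disc centre at (260,188). That is 6 px to the right of the prediction, so the knob is near (0.560, 0.1215).

{"op": "apply_moves", "data": {
  "claw": [0.085,0.085,0.085,0.085,0.085,0.085,0.085,0.085,0.085,0.0,0.0,0.0,0.0,0.0,0.0,0.0,0.0,0.0,0.0,0.0],
  "xyz": [
    [0,0.005,0],
    [0,0,0.014],
    [0,0,0.014],
    [0,0,0.014],
    [0,0,0.014],
    [0,0,0.014],
    [0,0,0.014],
    [0,0,0.013],
    [0,0,0],
    [0,0,0],
    [0,0,0],
    [0,0,0],
    [0,0,0],
    [0,0,0],
    [0,0,0],
    [0,0,0],
    [0,0,0],
    [0,0,0],
    [0,0,0],
    [0,0,0]
  ],
  "twist": [
    [0,0,0],
    [0,0,0],
    [0,0,0],
    [0,0,0],
    [0,0,0],
    [0,0,0],
    [0,0,0],
    [0,0,0],
    [0,0,0],
    [0,0,0],
    [0,0,0],
    [0,0,0],
    [0,0,0],
    [0,0,0],
    [0,0,0],
    [0,0,0],
    [0,0,0],
    [0,0,0],
    [0,0,0],
    [0,0,0]
  ],
  "force": 30
}}

```text
clock: 6.4
position: [0.5603, 0.1214, 0.2047]
tool_rot: [3.141, -0.0, 1.604]
force: [-1.9, 0.3, 6.0]
grip_width: 0.0188
finger_force: 29.5
```

```bash
python3 - <<'E'
from workcell import bot
from h import *
f=bot.grab_frame("scene")
g=lambda x,y,z:print(np.round(ray(f,190+(x+.5)/5-.5,190+(y+.5)/5-.5,z),4))
g(247,214,.202);g(652,232,.241);g(655,310,.196)
t=bot.grab_frame("top")
# two-camera least-squares: lid find_in repeats
for c in ("scene","top"): print([(np.round(d["position"],3).tolist(),round(d["score"],2)) for d in bot.find_in(c,"lid")])
s=bot.observe(); print(s["position"],s["force"])
im=t["img"][:,:,::-1]; cv2.imwrite("pics/crop3.png",cv2.resize(im[100:250,105:305],None,fx=4,fy=4,interpolation=cv2.INTER_CUBIC))
E
```

```text
[ 0.6442 -0.0436  0.202 ]
[0.5604 0.1159 0.241 ]
[0.5583 0.1232 0.196 ]
[([0.59, -0.4, 0.01], 0.94), ([0.751, -0.393, 0.012], 0.82), ([0.568, -0.199, 0.02], 0.64)]
[([0.566, -0.202, 0.022], 0.77), ([0.203, -0.269, 0.014], 0.75), ([0.583, -0.41, 0.01], 0.72), ([0.73, -0.396, 0.012], 0.71)]
[0.56025939 0.12135298 0.20467312] [-3.46189711  0.15663806  6.22232302]
```

{"op": "apply_moves", "data": {
  "claw": [0,0,0,0,0,0,0,0,0,0],
  "xyz": [
    [-0.008,-0.015,0],
    [-0.008,-0.015,0],
    [-0.008,-0.015,0],
    [-0.008,-0.015,0],
    [-0.008,-0.015,0],
    [-0.008,-0.015,0],
    [-0.008,-0.015,0],
    [-0.008,-0.015,0],
    [0,0,0],
    [0,0,0]
  ],
  "twist": [
    [0,0,-0.092],
    [0,0,-0.092],
    [0,0,-0.092],
    [0,0,-0.092],
    [0,0,-0.092],
    [0,0,-0.092],
    [0,0,-0.092],
    [0,0,-0.092],
    [0,0,0],
    [0,0,0]
  ],
  "force": 40
}}

```text
clock: 7.6
position: [0.4716, 0.0218, 0.2046]
tool_rot: [-3.141, -0.001, 2.337]
force: [-6.6, 0.8, 11.8]
grip_width: 0.0192
finger_force: 40.7
```

```bash
python3 - <<'E'
from workcell import bot
from h import *
s=bot.observe();print(s["position"],s["tool_rot"],s["force"],np.round(s["qpos"],2))
f=bot.grab_frame("wrist"); 
t=bot.grab_frame("top")["img"]
cv2.imwrite("pics/m1.png",cv2.resize(np.hstack([f["img"],t])[:,:,::-1],(800,300)))
for c in("wrist","top"): print([(np.round(d["position"],3).tolist(),round(d["score"],2)) for d in bot.find_in(c,"lid")])
E
```

```text
[0.4715828  0.02178284 0.20463331] [-3.14144517e+00 -6.37110000e-04  2.33683091e+00] [-6.61666933  0.8330483  11.76319602] [-0.33  0.32  0.2   2.03 -0.09  0.8   0.68]
[]
[([0.581, -0.404, 0.01], 0.97), ([0.735, -0.397, 0.012], 0.8), ([0.204, -0.271, 0.012], 0.72), ([0.568, -0.202, 0.023], 0.57)]
```

View pics/m1.png

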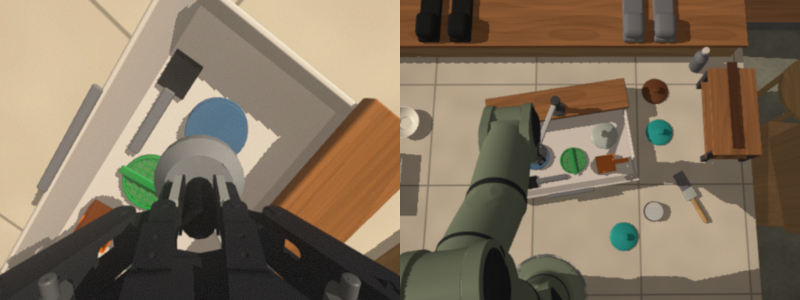

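The lamp follows the gripper: the head is gripped at (200,190) in the left half, and forces are low. I'll continue the same arc.

{"op": "apply_moves", "data": {
  "claw": [0,0,0,0,0,0,0,0,0,0,0,0,0,0,0,0,0],
  "xyz": [
    [-0.008,-0.015,0],
    [-0.008,-0.015,0],
    [-0.008,-0.015,0],
    [-0.008,-0.015,0],
    [-0.008,-0.015,0],
    [-0.008,-0.015,0],
    [-0.008,-0.015,0],
    [-0.008,-0.015,0],
    [-0.008,-0.015,0],
    [-0.008,-0.015,0],
    [-0.008,-0.015,0],
    [-0.008,-0.015,0],
    [-0.008,-0.015,0],
    [-0.008,-0.015,0],
    [-0.008,-0.015,0],
    [0,0,0],
    [0,0,0]
  ],
  "twist": [
    [0,0,-0.092],
    [0,0,-0.092],
    [0,0,-0.092],
    [0,0,-0.092],
    [0,0,-0.092],
    [0,0,-0.092],
    [0,0,-0.092],
    [0,0,-0.092],
    [0,0,-0.092],
    [0,0,-0.092],
    [0,0,-0.092],
    [0,0,-0.092],
    [0,0,-0.092],
    [0,0,-0.092],
    [0,0,-0.092],
    [0,0,0],
    [0,0,0]
  ]
}}

```text
clock: 9.5
position: [0.5494, -0.2015, 0.2047]
tool_rot: [-3.14, 0.0, -2.566]
force: [-1.5, -4.4, 7.6]
grip_width: 0.0187
finger_force: 40.3
```

```bash
python3 - <<'E'
from workcell import bot
from h import *
s=bot.observe();print(s["position"],s["tool_rot"],s["force"],np.round(s["qpos"],2))
f=bot.grab_frame("scene");t=bot.grab_frame("top")
cv2.imwrite("pics/m2.png",np.hstack([cv2.resize(x["img"][r:r+120,c:c+120,::-1],(400,400),interpolation=cv2.INTER_CUBIC) for x,r,c in((f,170,180),(t,110,200))]))
for c in("scene","top"):
  for q in("lid","lamp_knob"): print(c,q,[(np.round(d["position"],3).tolist(),round(d["score"],2)) for d in bot.find_in(c,q)])
E
```

```text
[ 0.54940985 -0.20151191  0.20466733] [-3.14021567e+00  1.55523614e-04 -2.56634512e+00] [-1.5255792  -4.35408127  7.56553823] [ 0.28  0.49 -0.04  1.74  0.03  0.92  2.37]
scene lid [([0.567, -0.197, 0.021], 0.95), ([0.75, -0.392, 0.009], 0.72), ([0.589, -0.401, 0.012], 0.71), ([0.212, -0.264, 0.012], 0.65)]
scene lamp_knob [([0.586, -0.166, 0.199], 0.89)]
top lid [([0.734, -0.4, 0.015], 0.79), ([0.205, -0.272, 0.015], 0.79), ([0.582, -0.409, 0.012], 0.78)]
top lamp_knob [([0.629, -0.066, 0.198], 0.75)]
```

View pics/m2.png

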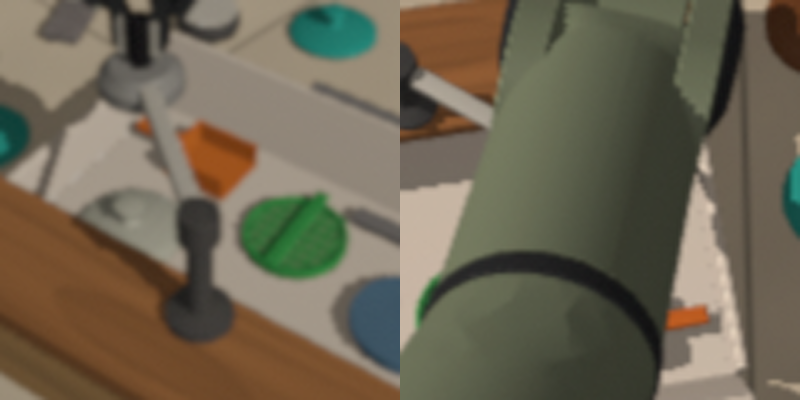

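{"op": "apply_moves", "data": {
  "claw": [0,0,0,0,0],
  "xyz": [
    [-0.003,-0.0055,0],
    [-0.003,-0.0055,0],
    [-0.003,-0.0055,0],
    [0,0,0],
    [0,0,0]
  ],
  "twist": [
    [0,0,0],
    [0,0,0],
    [0,0,0],
    [0,0,0],
    [0,0,0]
  ]
}}

```text
clock: 10.3
position: [0.5661, -0.2096, 0.2046]
tool_rot: [-3.14, 0.001, -2.566]
force: [1.6, -1.9, 5.7]
grip_width: 0.019
finger_force: 40.2
```

{"op": "apply_moves", "data": {
  "claw": [0.085,0.085,0.085,0.085,0.085,0.085,0.085,0.085,0.085,0.085],
  "xyz": [
    [0,0,0],
    [0,0,0],
    [0,0,0],
    [0,0,0],
    [0,0,0],
    [0,0,0],
    [0,0,-0.02],
    [0,0,-0.03],
    [0,0,-0.03],
    [0,0,-0.02]
  ],
  "twist": [
    [0,0,0],
    [0,0,0],
    [0,0,0],
    [0,0,0],
    [0,0,0],
    [0,0,0],
    [0,0,0],
    [0,0,0],
    [0,0,0],
    [0,0,0]
  ]
}}

```text
clock: 11.3
position: [0.5654, -0.2098, 0.3065]
tool_rot: [-3.14, 0.001, -2.564]
force: [0.5, 1.0, 0.6]
grip_width: 0.0847
finger_force: 0.0
```

{"op": "apply_moves", "data": {
  "claw": [0.085,0.085,0.085,0.085,0.085,0.085,0.085,0.085,0.085,0.085,0.085,0.085,0.085],
  "xyz": [
    [-0.009,0.029,0],
    [-0.009,0.029,0],
    [-0.009,0.029,0],
    [-0.009,0.029,0],
    [-0.009,0.029,0],
    [-0.009,0.029,0],
    [-0.009,0.029,0],
    [-0.009,0.029,0],
    [-0.009,0.029,0],
    [-0.009,0.029,0],
    [-0.009,0.029,0],
    [-0.009,0.029,0],
    [0,0,0]
  ],
  "twist": [
    [0,0,0],
    [0,0,0],
    [0,0,0],
    [0,0,0],
    [0,0,0],
    [0,0,0],
    [0,0,0],
    [0,0,0],
    [0,0,0],
    [0,0,0],
    [0,0,0],
    [0,0,0],
    [0,0,0]
  ]
}}

```text
clock: 12.6
position: [0.4643, 0.1444, 0.3045]
tool_rot: [3.141, 0.001, -2.559]
force: [0.2, -1.0, 0.4]
grip_width: 0.0846
finger_force: 0.0
```

```bash
python3 - <<'E'
from workcell import bot
from h import *
f=bot.grab_frame("scene");t=bot.grab_frame("top")
cv2.imwrite("pics/m3.png",np.hstack([cv2.resize(x["img"][r:r+80,c:c+80,::-1],(400,400),interpolation=cv2.INTER_CUBIC) for x,r,c in((f,180,180),(t,110,200))]))
cv2.imwrite("pics/raw_t.png",t["img"][:,:,::-1]);cv2.imwrite("pics/raw_s.png",f["img"][:,:,::-1])
for c in("scene","top"):
  for q in("lid","lamp_knob","lamp_arm"): print(c,q,[(np.round(d["position"],3).tolist(),round(d["score"],2)) for d in bot.find_in(c,q)])
E
```

```text
scene lid [([0.751, -0.393, 0.01], 0.98), ([0.216, -0.263, 0.015], 0.78), ([0.59, -0.402, 0.011], 0.69), ([0.569, -0.203, 0.022], 0.65)]
scene lamp_knob [([0.599, -0.174, 0.197], 0.92)]
scene lamp_arm [([0.601, -0.173, 0.194], 0.97)]
top lid [([0.734, -0.398, 0.011], 0.76), ([0.555, -0.199, 0.022], 0.75), ([0.203, -0.27, 0.013], 0.75)]
top lamp_knob [([0.585, -0.184, 0.194], 0.84)]
top lamp_arm [([0.588, -0.183, 0.194], 0.94)]
```

View pics/m3.png

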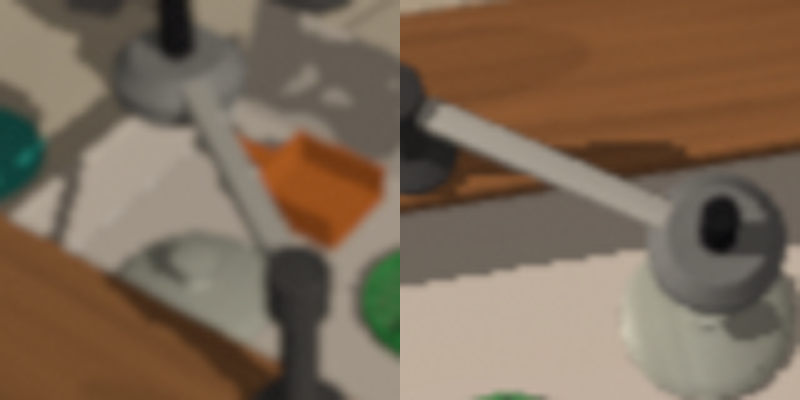

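```bash
python3 - <<'E'
from workcell import bot
from h import *
f=bot.grab_frame("scene");t=bot.grab_frame("top")
g=lambda f,o,s,x,y,z:print(np.round(ray(f,o[0]+(x+.5)/s-.5,o[1]+(y+.5)/s-.5,z),4))
print("head top");g(t,(200,110),5,317,242,.19);g(f,(180,180),5,180,62,.19)
print("knob top");g(t,(200,110),5,322,205,.241)
print("hub");g(t,(200,110),5,5,80,.202);g(f,(180,180),5,298,265,.202)
# lid outline in untouched first top picture: project 100 mm circle for candidates, score gradient
a=cv2.GaussianBlur(cv2.imread("pics/top0.png"),(0,0),.7).astype(float)
def sc(a,f,x,y,r,z):
    th=np.arange(0,6.28,.05);v=[]
    for rr in(r-.004,r+.004):
        P=[px(f,np.array([x+rr*np.cos(q),y+rr*np.sin(q),z])) for q in th]
        m=np.float32(P); v.append(np.stack([cv2.remap(a[:,:,k],m[:,:1],m[:,1:],1)[:,0] for k in range(3)],1))
    d=np.abs(v[0]-v[1]).sum(1); return np.minimum(d,60).mean()
best=sorted(((sc(a,t,x,y,.05,.014),x,y) for x in np.arange(.55,.585,.0015) for y in np.arange(-.222,-.19,.0015)),reverse=True)[:6]
print(np.round(best,4))
E
```

```text
head top
[ 0.5698 -0.2067  0.19  ]
[ 0.5714 -0.2034  0.19  ]
knob top
[ 0.5756 -0.2075  0.241 ]
hub
[ 0.6517 -0.0496  0.202 ]
[ 0.6443 -0.0428  0.202 ]
[[54.2251  0.5635 -0.213 ]
 [53.6325  0.568  -0.207 ]
 [53.6324  0.5635 -0.2115]
 [53.6072  0.5665 -0.2085]
 [53.4479  0.568  -0.2085]
 [53.2322  0.5665 -0.21  ]]
```

The head axis is at about (0.570, -0.206) and the lid centre at about (0.567, -0.208), roughly 2 mm apart along the swing. The gripper is released and clear, and the lid was not touched, so I'm handing in.

```bash
python3 -c "
from workcell import bot
print(bot.job_done())"
```

```text
the job is handed in; nothing more can be done
None
```

The lamp head is swung over the steel lid, about 2 mm off centre along the swing and 4 mm overall by camera measurement. The gripper has let go and is clear, the lid was not touched, and the job is handed in; no verdict was returned.

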